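# Press the seed tub's lid shut all round

### The arm

A 7-joint arm with a two-finger parallel gripper is mounted at the origin on the work surface. World frame = base frame: x ahead of the robot, y to its left, z up, the work surface at z = 0. Lengths are in m, angles in rad, forces in N, time in s.
With the tool pointing down it reaches from about 0.425 to 0.95 m from the base axis. Payload 16.7 kg.
Tool frame: the origin (TCP) lies on the centre line of the jaws, within the pads' length; the fingertips stand 14 mm ahead of it and the grasp point (between the pads) lies 5 mm behind it (manip.tip_reach is the distance from the TCP to the fingertips, in m); z points along the fingers, y is the direction in which the jaws open and shut (so a half turn about z gives the same grasp; the last joint's range is limited). The gripper opens to 94 mm and grips with 3 to 60 N. Pads are 16 mm wide; open, the fingers measure 119 mm over their backs; the gripper's body (75 mm by 177 mm) begins 78 mm behind the grasp point.
Start: joints at [-1.335, 0.426, 0.074, 1.606, -0.034, 1.111, -0.067], TCP at [0.253, 0.626, 0.18] pointing down, gripper open.
Joint ranges: [-2.85, 2.85], [-0.5, 2.14], [-1.23, 1.37], [0.21, 2.46], [-1.02, 4.16], [0.16, 2.05], [-2.73, 2.73]. Speed limits (rad/s): [1.89, 1.89, 2.39, 2.39, 3.01, 3.01, 3.01].

### API

Orientations are given as a unit quaternion [x, y, z, w].
In Python, from workcell import manip gives the robot as it stands.
- The arm moves only by the tool arm_command, never from a script. Its argument "plan" is a list of rows, each a list of 3 entries, a list of its own where there are three numbers: the shift along the tool's x, y, z in m, then the turn, a rotation vector about the tool's x, y, z in degrees, then the closure, from 0 (fully open) to 1 (shut). A call has 1 to 12 rows; each row shifts and turns the commanded pose from where the row before left it, along the tool's axes as they then stand; what a row does not reach is not made up. A row lasts 1/12 s, in which the tool goes at most 41.7 mm and 7.16 degrees, less where a joint would pass 70% of its speed; a pose out of reach is approached as far as the arm can. A call with a gripper value outside its range is refused whole. The fingers move at their own pace and stop on an object; the grip force is fixed at half the most. Time passes only in rows, so rows that do not move let the fingers close. It gives the time, the measured TCP pose, the force and the opening at its end, in the units of the state.
- manip.sense(): the state, without advancing time (a new reading comes with each control period).
- manip.camera(name): name is "side" or "top" or "wrist"; returns (picture, depth): 420x560x3 uint8, red, green, blue; 420x560 float32, m along the optical axis (not along the pixel's ray), 0 where there is no reading.
- manip.camera_params(name): a dict with "camera_matrix" (3x3 intrinsics, pixels), "T" (4x4, takes a point from camera to world coordinates); the wrist camera has in their place "hand_eye" (4x4, takes a point from camera to tool coordinates, whose origin is the TCP and whose axes are the flange's). Camera axes: x right, y down, z forward; pixel columns grow to the right and rows downward; lengths in m; the calibration is good to about 2 mm. A picture is of the moment at which its call begins: read the wrist's pose just before it. camera_params takes no time and is no camera call.
- manip.sign_off(): hands the job in, once; it reports no verdict.
The state is a dict: "time": time; "joints": joint angles; "dq": joint speeds; "tau": joint torques, N m; "ee_pos": TCP position; "tcp_rot": TCP orientation; "force": force on the tool from outside, world axes, zero at the start; "moment": the same for the moment, N m; "gripper_width": finger opening in m.
Only numpy, scipy, OpenCV 4.12 (cv2) and the standard library are available. Lean on these libraries where they do the work, as an engineer would, in place of code of your own. Each camera call takes 0.05 s, during which the arm holds its last target. There are 200 camera calls.

### The job

Close the press-on lid of the pale seed tub by pressing its four raised rim sections down with a fingertip until each one is fully home, flush with the lid. Press the section opposite the pull tab first, then the two short ends in either order, and the section with the pull tab last so the air can escape there. Only press: do not lift the tub or shove it along the bench, and leave everything else where it stands.

Things in the scene. Friction and masses are not known exactly. Their poses are not given: they have to be found in the camera images.
- tub: pale plastic seed tub, full, about 1.8 kg, loose: 130 x 180 mm (its x, y), 75 mm high to the lid's top. Origin at the centre of its underside, z up; pull tab on its -x side, opposite section on +x, short ends on +y and -y. The lid's flat middle (70 x 120 mm) and four corners are already home; the four rim sections between the corners stand up.
- sec_opp (a joint): opening angle (rad) of the long rim section opposite the pull tab: 0 = shut and flush, up to 0.34 = standing up; starts at 0.22 to 0.34 (outer edge 7 to 11 mm high). Stiff flap 114 x 32 mm, hinged along the lid's middle panel, 73 mm above the bench. Pressed near its outer edge it yields to about 7 to 8 N, meets a hard stop at 0 when fully shut, and stays wherever it is left, so a half-pressed one stays half open.
- sec_opp_pad (a point): shallow round mark (16 mm across) on top of the long rim section opposite the pull tab, mid-length, 24 mm out from the hinge, 8 mm in from the outer edge: the place to press. 75 mm above the bench when shut, 80 to 83 mm at the start. x points outwards along the flap's top, y along its edge, z out of its top.
- sec_end1 (a joint): opening angle (rad) of the short rim section at the tub's +y end: 0 = shut and flush, up to 0.34 = standing up; starts at 0.22 to 0.34 (outer edge 7 to 11 mm high). Stiff flap 64 x 32 mm, hinged along the lid's middle panel, 73 mm above the bench. Pressed near its outer edge it yields to about 7 to 8 N, meets a hard stop at 0 when fully shut, and stays wherever it is left, so a half-pressed one stays half open.
- sec_end1_pad (a point): shallow round mark (16 mm across) on top of the short rim section at the tub's +y end, mid-length, 24 mm out from the hinge, 8 mm in from the outer edge: the place to press. 75 mm above the bench when shut, 80 to 83 mm at the start. x points outwards along the flap's top, y along its edge, z out of its top.
- sec_end2 (a joint): opening angle (rad) of the short rim section at the tub's -y end: 0 = shut and flush, up to 0.34 = standing up; starts at 0.22 to 0.34 (outer edge 7 to 11 mm high). Stiff flap 64 x 32 mm, hinged along the lid's middle panel, 73 mm above the bench. Pressed near its outer edge it yields to about 7 to 8 N, meets a hard stop at 0 when fully shut, and stays wherever it is left, so a half-pressed one stays half open.
- sec_end2_pad (a point): shallow round mark (16 mm across) on top of the short rim section at the tub's -y end, mid-length, 24 mm out from the hinge, 8 mm in from the outer edge: the place to press. 75 mm above the bench when shut, 80 to 83 mm at the start. x points outwards along the flap's top, y along its edge, z out of its top.
- sec_tab (a joint): opening angle (rad) of the long rim section that carries the pull tab (a tongue 44 mm wide that sticks out 34 mm): 0 = shut and flush, up to 0.34 = standing up; starts at 0.22 to 0.34 (outer edge 7 to 11 mm high). Stiff flap 114 x 32 mm, hinged along the lid's middle panel, 73 mm above the bench. Pressed near its outer edge it yields to about 7 to 8 N, meets a hard stop at 0 when fully shut, and stays wherever it is left, so a half-pressed one stays half open.
- sec_tab_pad (a point): shallow round mark (16 mm across) on top of the long rim section that carries the pull tab, mid-length, 24 mm out from the hinge, 8 mm in from the outer edge: the place to press. 75 mm above the bench when shut, 80 to 83 mm at the start. x points outwards along the flap's top, y along its edge, z out of its top.
- dibber: bystander: T-handled wooden dibber lying beside the tub, 186 mm long, 24 mm thick, crossbar handle 85 mm; origin on the bench under its middle, its length along its y axis (handle at -y)
- claypot: bystander: small clay pot beside the tub, 66 mm across, 55 mm high; origin at the centre of its underside
- potstack: bystander: stack of nested black nursery pots, 106 mm across, 118 mm high; origin at the centre of its underside
- saucer: bystander: stoneware saucer, 144 mm across, 22 mm high; origin at the centre of its underside
- scoop: bystander: aluminium hand scoop, 190 mm long, 31 mm high, lying across a dark round trivet 6 mm thick; origin under the middle of its length
- jar: bystander: amber glass jar, 76 mm across, 110 mm high; origin at the centre of its underside
Not all that is in view belongs to the job. What is shaped like the tub but brown or pink is not meant.

How it is judged:
On the way, in this order (a step that is already met when the one before it is completed fails the run):
1. the section opposite the pull tab is pressed shut (value of joint sec_opp below 0.06 rad), for 0.1 s.
2. both short end sections are pressed shut (value of joint each of sec_end1, sec_end2 below 0.06 rad), for 0.1 s.
3. the pull-tab section is pressed shut (value of joint sec_tab below 0.06 rad), for 0.1 s.
At the end, for the whole second after the job is handed in: All four rim sections are within 0.06 rad (about 2 mm at the edge) of flush and stay so; the tub stands flat and still on the bench within 30 mm of where it started; every bystander is within 25 mm of where it started (all of step 2 and value of joint each of sec_opp, sec_tab below 0.06 rad and height (world z) of tub below 0.004 m and angle between tub's own z axis and vertical below 0.03 rad and linear speed of tub below 0.01 m/s and distance of tub from where it was at the start of the episode below 0.03 m and distance of each of dibber, claypot, potstack, saucer, scoop, jar from where it was at the start of the episode below 0.025 m); the robot touches nothing.
It fails at once if a short end is pressed shut before the section opposite the pull tab (value of joint sec_opp above 0.1 rad and value of joint any of sec_end1, sec_end2 below 0.1 rad).
It fails at once if the pull-tab section is pressed shut before all the others (value of joint sec_tab below 0.1 rad and value of joint any of sec_opp, sec_end1, sec_end2 above 0.1 rad).
It fails at once if the tub is lifted or tipped (height (world z) of tub above 0.012 m or angle between tub's own z axis and vertical above 0.12 rad).
It fails at once if the tub is shoved more than 30 mm (distance of tub from where it was at the start of the episode above 0.03 m).
It fails at once if a bystander is moved more than 25 mm (distance of any of dibber, claypot, potstack, saucer, scoop, jar from where it was at the start of the episode above 0.025 m).
It also fails if it takes over 48 s, if anything falls off the work surface, if the arm or the gripper's body presses on something with over 40 N, if the wrist force passes 120 N, or if a joint passes its speed limit or range.

## Working session

There is one attempt and no reset: what is moved stays moved. The work goes in short steps, Python scripts to look and compute and a tool call to move; the robot and the scene stay as the last step left them, time stands still between calls to the robot, and variables do not carry over. Pictures are saved under pics/ and viewed, on a budget of 10 in all, crops included, one or two more only if the job needs it, and the job is handed in when it is done.

Besides the shell and the picture viewer there is one more tool, called as a command line: name --argument value ..., lists and objects as JSON in quotes. arm_command: Moves the arm, as the interface text tells. Its arguments: {"type":"object","properties":{"plan":{"type":"array","items":{"type":"array"}}},"required":["plan"]}

```bash
mkdir -p pics
cat > h.py <<'E'
import numpy as np, cv2
from workcell import manip
from scipy.spatial.transform import Rotation as R
def shot(n):
    s=manip.sense(); p,d=manip.camera(n); c=manip.camera_params(n)
    if 'T' in c: T=np.array(c['T'])
    else:
        W=np.eye(4); W[:3,:3]=R.from_quat(s['tcp_rot']).as_matrix(); W[:3,3]=s['ee_pos']; T=W@np.array(c['hand_eye'])
    return p,d,np.array(c['camera_matrix']),T
def cloud(d,K,T):
    v,u=np.indices(d.shape); X=np.stack([(u-K[0,2])*d/K[0,0],(v-K[1,2])*d/K[1,1],d],-1)
    return X@T[:3,:3].T+T[:3,3]
def save(n,p): cv2.imwrite('pics/'+n+'.png',p[...,::-1])
E
python3 - <<'E'
from h import *
for n in('top','side'):
    p,d,K,T=shot(n); save(n,p); np.savez('/tmp/'+n,p=p,d=d,K=K,T=T)
    if n=='top':
        X=cloud(d,K,T); print(T.round(3),K.round(1))
s=manip.sense();print(s)
print(R.from_quat(s['tcp_rot']).as_matrix().round(3), manip.tip_reach)
E
```

```text
[[ 0.007 -0.995  0.095  0.351]
 [-1.    -0.009 -0.018  0.073]
 [ 0.019 -0.095 -0.995  1.539]
 [ 0.     0.     0.     1.   ]] [[450.9   0.  281. ]
 [  0.  450.9 209.8]
 [  0.    0.    1. ]]
{'time': 0.1, 'joints': array([-1.33552002,  0.42664559,  0.07386587,  1.60651597, -0.03410725,
        1.1107867 , -0.06709109]), 'dq': array([ 0.00200297, -0.00141554, -0.00064969, -0.00102917, -0.00126813,
       -0.00098386, -0.0010109 ]), 'tau': array([ 8.20149493e-03, -9.37450647e+01,  3.67762417e+00, -4.55040300e+01,
       -4.82792105e-02,  1.67595979e-02,  2.62203349e-05]), 'ee_pos': array([0.25324193, 0.62525799, 0.17897389]), 'tcp_rot': array([ 1.91221579e-01,  9.81546742e-01, -5.43710349e-04, -6.84243501e-05]), 'force': array([-0.6771945 , -0.89584354,  0.0698948 ]), 'moment': array([ 0.02327633, -0.05900043,  0.01085123]), 'gripper_width': 0.09408082824346714}
[[-0.927  0.375 -0.   ]
 [ 0.375  0.927 -0.001]
 [-0.    -0.001 -1.   ]] 0.014
```

View pics/top.png

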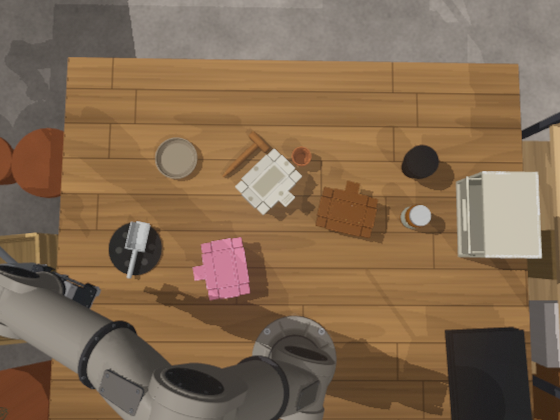

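View pics/side.png

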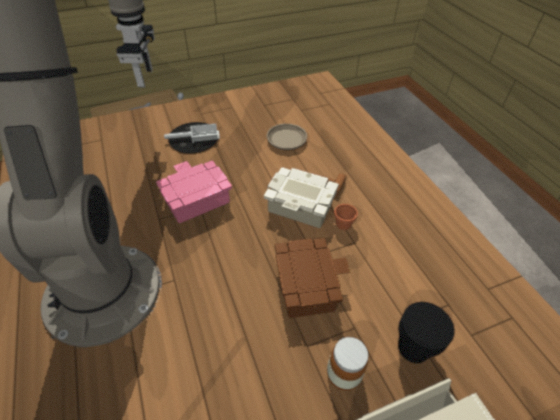

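Candidates shaped like the tub: pale at top (269,182), brown (347,212), pink (224,268). The pale one fits the description. Next I'll confirm it with an enlarged crop and measure it.

Run:
```python
from h import *
z=np.load('/tmp/top.npz');p,d,K,T=[z[k] for k in 'pdKT']
save('crop',cv2.resize(p[130:235,210:350],None,fx=5.6,fy=5.6,interpolation=cv2.INTER_CUBIC))
X=cloud(d,K,T); roi=np.zeros(d.shape,bool); roi[130:235,215:320]=1
hsv=cv2.cvtColor(p,cv2.COLOR_RGB2HSV)
m=roi&(X[...,2]>.062)&(X[...,2]<.1)&(hsv[...,1]<90)
P=X[m]; print(len(P),P.mean(0),np.percentile(P[:,2],[5,50,95]))
r=cv2.minAreaRect((P[:,:2]*1000).astype(np.float32)); print(r); print(cv2.boxPoints(r))
# centre panel: darker
for u,v in [(269,182),(287,203)]: print(u,v,X[v,u],p[v,u])
print('table',X[220,300])
```

```text
2410 [0.58210654 0.08460505 0.07810822] [0.07042337 0.07749746 0.08798049]
((575.1631469726562, 76.50011444091797), (166.53919982910156, 186.47073364257812), 46.56967544555664)
[[450.20908  80.12553]
 [585.62616 -48.06788]
 [700.1172   72.8747 ]
 [564.70013 201.06812]]
269 182 [0.5811927  0.08594156 0.0768267 ] [174 167 147]
287 203 [0.51112052 0.02695768 0.08955366] [206 202 190]
table [ 4.62888681e-01 -2.07616423e-02 -1.59484212e-04]
```

View pics/crop.png

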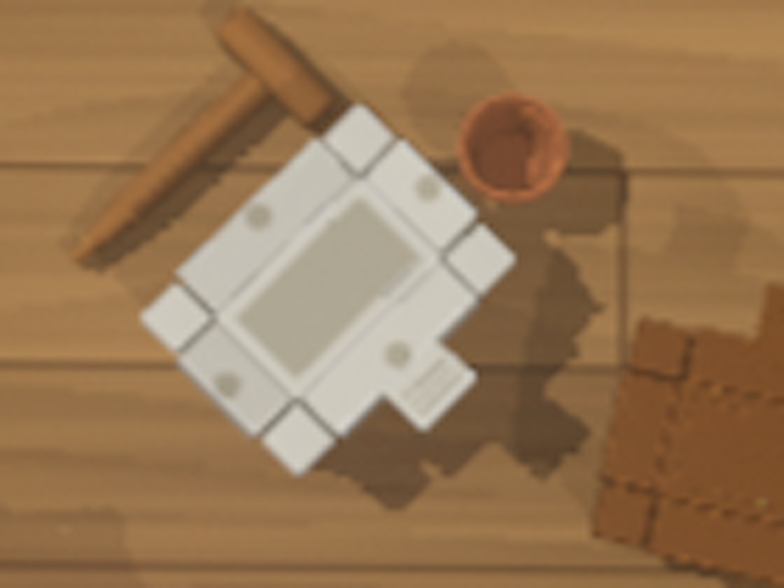

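The crop confirms the pale tub. The tab is at crop (430,390), lower right. Pad marks are opp (258,217), tab (398,354) and the ends at (428,189) and (228,385). The dibber and the clay pot stand close beside it.

Run:
```python
from h import *
z=np.load('/tmp/top.npz');p,d,K,T=[z[k] for k in 'pdKT']
s=manip.sense();Rt=R.from_quat(s['tcp_rot']).as_matrix()
Q={}
for n,c in dict(opp=(258,217),endA=(428,189),endB=(228,385),tab=(398,354)).items():
    u,v=c[0]/5.6+209.6,c[1]/5.6+129.6
    r=T[:3,:3]@[(u-K[0,2])/K[0,0],(v-K[1,2])/K[1,1],1]; Q[n]=T[:3,3]+r*(.081-T[2,3])/r[2]
    print(n,Q[n].round(4),(Rt.T@(Q[n]-s['ee_pos'])).round(4), cloud(d,K,T)[int(v+.5),int(u+.5)].round(3))
print(np.linalg.norm(Q['opp']-Q['tab']),np.linalg.norm(Q['endA']-Q['endB']),np.degrees(np.arctan2(*(Q['opp']-Q['tab'])[1::-1])))
c=np.mean(list(Q.values()),0);print(c,(Rt.T@(c-s['ee_pos'])), np.array(manip.camera_params('wrist')['hand_eye']).round(3))
```

```text
opp [0.6253 0.13   0.081 ] [-0.5307 -0.3193  0.0984] [0.625 0.129 0.089]
endA [0.6429 0.0306 0.081 ] [-0.5844 -0.4047  0.0985] [0.643 0.031 0.088]
endB [0.5262 0.1461 0.081 ] [-0.4328 -0.3415  0.0984] [0.527 0.147 0.082]
tab [0.5453 0.0475 0.081 ] [-0.4876 -0.4257  0.0985] [0.544 0.046 0.083]
0.11484677072321384 0.16423312874258877 45.87138093688409
[0.58491782 0.08856389 0.081     ] [-0.50888016 -0.37283106  0.0984191 ] [[-0.001 -0.96  -0.279  0.082]
 [ 1.    -0.002  0.001  0.   ]
 [-0.001 -0.279  0.96  -0.205]
 [ 0.     0.     0.     1.   ]]
```

arm_command --plan '[[[-0.028,-0.02,0],[0,0,0],1],[[-0.028,-0.02,0],[0,0,0],1],[[-0.028,-0.02,0],[0,0,0],1],[[-0.028,-0.02,0],[0,0,0],1],[[-0.028,-0.02,0],[0,0,0],1],[[-0.028,-0.02,0],[0,0,0],1],[[-0.028,-0.02,0],[0,0,0],1],[[-0.028,-0.02,0],[0,0,0],1],[[-0.028,-0.02,0],[0,0,0],1],[[-0.028,-0.02,0],[0,0,0],1],[[-0.028,-0.02,0],[0,0,0],1],[[-0.028,-0.02,0],[0,0,0],1]]'

```text
time: 1.1
ee_pos: [0.4752, 0.2754, 0.1795]
tcp_rot: [0.191, 0.982, -0.0, -0.0]
force: [1.6, 0.6, -0.2]
gripper_width: 0.0173
```

arm_command --plan '[[[-0.02,-0.014,0],[0,0,0],1],[[-0.02,-0.014,0],[0,0,0],1],[[-0.02,-0.014,0],[0,0,0],1],[[-0.02,-0.014,0],[0,0,0],1],[[-0.02,-0.014,0],[0,0,0],1],[[-0.02,-0.014,0],[0,0,0],1],[[0,0,0],[0,0,0],1],[[0,0,0],[0,0,0],1]]'

```text
time: 1.77
ee_pos: [0.5547, 0.1528, 0.1793]
tcp_rot: [0.192, 0.981, -0.0, -0.0]
force: [0.1, 0.1, -0.3]
gripper_width: 0.0005
```

Run:
```python
from h import *
s=manip.sense();print(s['time'],s['ee_pos'],s['force'],s['gripper_width']);print(R.from_quat(s['tcp_rot']).as_matrix().round(3))
p,d,K,T=shot('wrist'); save('w1',p); np.savez('/tmp/w1',p=p,d=d,K=K,T=T)
```

```text
1.7667 [0.55466067 0.15280908 0.17927265] [ 0.07152094  0.06752766 -0.33081703] 0.0005351464100453832
[[-0.926  0.378 -0.   ]
 [ 0.378  0.926 -0.001]
 [ 0.    -0.001 -1.   ]]
```

View pics/w1.png

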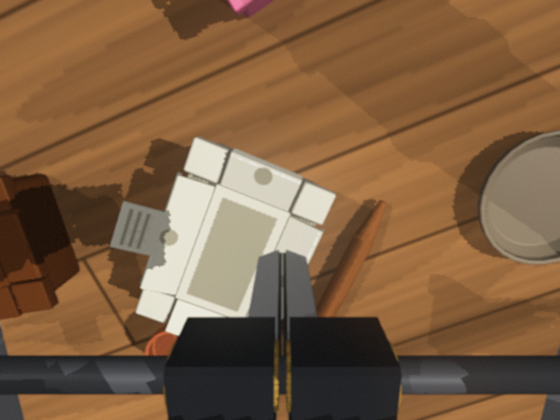

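The wrist view shows the tub with the end mark at (263,176) and the tab mark at (168,237). The fingers, at (282,255), hide the opposite section. I'll check these against the top-camera positions.

Run:
```python
from h import *
z=np.load('/tmp/w1.npz');p,d,K,T=[z[k] for k in 'pdKT']
X=cloud(d,K,T)
for u,v in [(263,176),(168,237)]:
    r=T[:3,:3]@[(u-K[0,2])/K[0,0],(v-K[1,2])/K[1,1],1]; print((T[:3,3]+r*(.082-T[2,3])/r[2]).round(4),X[v,u].round(4))
s=manip.sense();Rt=R.from_quat(s['tcp_rot']).as_matrix()
print(Rt.T@(np.array([.6255,.130,.11])-s['ee_pos']))
```

```text
[0.5233 0.1488 0.082 ] [0.5235 0.1487 0.081 ]
[0.5417 0.0494 0.082 ] [0.5418 0.0491 0.0814]
[-0.07520968  0.00457411  0.06922599]
```

arm_command --plan '[[[-0.018,0.0015,0],[0,0,0],1],[[-0.018,0.0015,0],[0,0,0],1],[[-0.018,0.0015,0],[0,0,0],1],[[-0.018,0.0015,0],[0,0,0],1],[[0,0,0.015],[0,0,0],1],[[0,0,0.015],[0,0,0],1],[[0,0,0.015],[0,0,0],1],[[0,0,0.015],[0,0,0],1],[[0,0,0.01],[0,0,0],1],[[0,0,0],[0,0,0],1],[[0,0,0],[0,0,0],1]]'

```text
time: 2.73
ee_pos: [0.623, 0.1333, 0.1095]
tcp_rot: [0.191, 0.982, -0.0, -0.0]
force: [0.2, -0.2, -0.1]
gripper_width: 0.0004
```

Run:
```python
from h import *
s=manip.sense();print(s['ee_pos'],s['force'])
p,d,K,T=shot('wrist'); save('w2',p[100:420,60:480]);
```

```text
[0.62295317 0.13331103 0.10946252] [ 0.17859618 -0.23458905 -0.1209156 ]
```

View pics/w2.png

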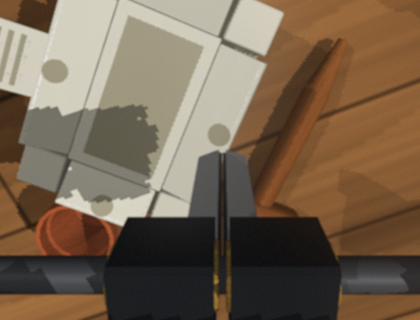

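The marks are visible now: opp at full-image (278,234), tab (114,170) and end A (160,305). The fingertips at about (282,255) sit just short of the opp mark in the picture, so I'll project it.

Run:
```python
from h import *
s=manip.sense();Rt=R.from_quat(s['tcp_rot']).as_matrix()
p,d,K,T=shot('wrist');X=cloud(d,K,T)
for u,v in [(278,234),(114,170),(160,305)]:
    r=T[:3,:3]@[(u-K[0,2])/K[0,0],(v-K[1,2])/K[1,1],1]; q=T[:3,3]+r*(.082-T[2,3])/r[2]
    print(q.round(4),X[v,u].round(4),(Rt.T@(q-s['ee_pos'])).round(4))
q=Rt.T@np.zeros(3); Ti=np.linalg.inv(T); t=Ti@np.r_[s['ee_pos']+Rt@[0,0,.014],1]; print('tip px',K@t[:3]/t[2])
```

```text
[0.6227 0.1311 0.082 ] [0.6232 0.1309 0.0804] [-0.0001 -0.0023  0.0281]
[0.542  0.0493 0.082 ] [0.542  0.0486 0.0807] [ 0.0441 -0.1084  0.0281]
[0.6409 0.0313 0.082 ] [0.6409 0.0312 0.0819] [-0.0543 -0.088   0.0281]
tip px [281.31069649 241.21321885   1.        ]
```

arm_command --plan '[[[0,-0.002,0.003],[0,0,0],1],[[0,0,0.003],[0,0,0],1],[[0,0,0.003],[0,0,0],1],[[0,0,0.002],[0,0,0],1],[[0,0,0.002],[0,0,0],1],[[0,0,0.002],[0,0,0],1],[[0,0,0],[0,0,0],1]]'

```text
time: 3.42
ee_pos: [0.6224, 0.1308, 0.0941]
tcp_rot: [0.191, 0.982, -0.0, -0.0]
force: [0.1, 0.6, 0.6]
gripper_width: 0.0001
```

arm_command --plan '[[[0,0,0.002],[0,0,0],1],[[0,0,0.002],[0,0,0],1],[[0,0,0.001],[0,0,0],1],[[0,0,0],[0,0,0],1],[[0,0,0],[0,0,0],1]]'

```text
time: 3.83
ee_pos: [0.6226, 0.1308, 0.0895]
tcp_rot: [0.191, 0.982, -0.0, -0.0]
force: [-0.7, 0.8, 0.6]
gripper_width: 0.0005
```

arm_command --plan '[[[0,0,0.001],[0,0,0],1],[[0,0,0.001],[0,0,0],1],[[0,0,0],[0,0,0],1]]'

```text
time: 4.08
ee_pos: [0.6225, 0.1308, 0.0874]
tcp_rot: [0.191, 0.982, -0.0, -0.0]
force: [0.6, 0.2, -1.0]
gripper_width: 0.0002
```

Run:
```python
from h import *
s=manip.sense();print(s['ee_pos'],s['force'])
p,d,K,T=shot('side'); save('s2',cv2.resize(p[140:250,230:390],None,fx=4.5,fy=4.5,interpolation=cv2.INTER_CUBIC))
```

```text
[0.6225372  0.130779   0.08739377] [ 0.61068039  0.23719828 -0.99839727]
```

View pics/s2.png

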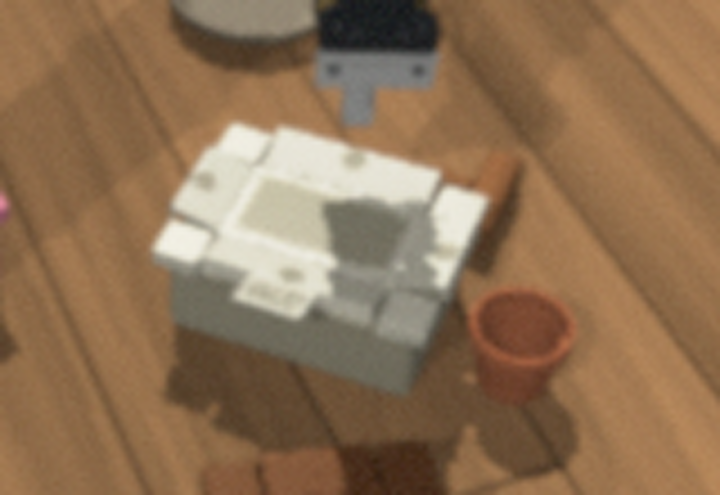

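The side view shows the fingertips at crop (358,125) and the opp mark at (354,160). The tips look clear of the flap, so I'll compare that with the expected tip projection before going lower.

Run:
```python
from h import *
s=manip.sense();Rt=R.from_quat(s['tcp_rot']).as_matrix()
z=np.load('/tmp/side.npz');K,T=z['K'],z['T'];Ti=np.linalg.inv(T)
def px(w): t=Ti@np.r_[w,1]; q=K@t[:3]/t[2]; return ((q[:2]-[230,140])*4.5).round(1)
tip=s['ee_pos']+Rt@[0,0,.014]
for dz in(0,.01,.02,.03): print(dz,px(tip+[0,0,dz]))
print('pad',px([.6227,.1311,.082]))
p,d,K,T=shot('side');X=cloud(d,K,T)
for c in[(354,160),(358,112),(358,120)]: u,v=int(c[0]/4.5+230),int(c[1]/4.5+140); print(X[v,u].round(4))
p,d,K,T=shot('wrist');X=cloud(d,K,T)
for v in range(225,275,5): print(v,X[v,272].round(4),X[v,290].round(4))
```

```text
0 [346.6 164.6]
0.01 [347.6 153.5]
0.02 [348.6 142.2]
0.03 [349.6 130.8]
pad [347.4 154.7]
[0.6257 0.1314 0.0782]
[0.6176 0.1162 0.1365]
[0.6188 0.1174 0.1276]
225 [0.6088 0.1301 0.0783] [0.6123 0.1407 0.0805]
230 [0.6119 0.1288 0.078 ] [0.6154 0.1395 0.0804]
235 [0.6149 0.1276 0.0783] [0.6178 0.1385 0.0822]
240 [0.6177 0.1265 0.0791] [0.6212 0.1372 0.0814]
245 [0.6209 0.1251 0.0789] [0.6242 0.136  0.0816]
250 [0.6236 0.124  0.08  ] [0.6268 0.1349 0.0828]
255 [0.6113 0.1302 0.1208] [0.6151 0.1387 0.1201]
260 [0.6114 0.1304 0.1273] [0.615  0.1386 0.1266]
265 [0.6121 0.1302 0.1316] [0.6149 0.1385 0.1327]
270 [0.6117 0.1306 0.1382] [0.6149 0.1383 0.1381]
```

Both cameras put the shut fingertips at z≈0.11–0.12, about 40 mm above the nominal tip. That agrees with the zero contact force. The nominal tip reach doesn't hold with the gripper shut, so I'll go down by force.

arm_command --plan '[[[0,0,0.004],[0,0,0],1],[[0,0,0.004],[0,0,0],1],[[0,0,0.004],[0,0,0],1],[[0,0,0.004],[0,0,0],1],[[0,0,0],[0,0,0],1]]'

```text
time: 4.65
ee_pos: [0.622, 0.1306, 0.0704]
tcp_rot: [0.191, 0.982, -0.0, -0.001]
force: [1.0, -0.2, -0.3]
gripper_width: 0.0006
```

Run:
```python
from h import *
s=manip.sense();print(s['ee_pos'],s['force'])
p,d,K,T=shot('side'); save('s3',cv2.resize(p[140:250,230:390],None,fx=4.5,fy=4.5,interpolation=cv2.INTER_CUBIC))
p,d,K,T=shot('wrist');X=cloud(d,K,T)
for v in range(245,285,5): print(v,X[v,272].round(4),X[v,290].round(4))
```

```text
[0.6220207  0.13062811 0.07041997] [ 1.02505411 -0.24361826 -0.26900125]
245 [0.6151 0.1277 0.0779] [0.6185 0.1376 0.0795]
250 [0.6175 0.1267 0.0792] [0.6208 0.1367 0.081 ]
255 [0.6111 0.1301 0.104 ] [0.6147 0.1386 0.1036]
260 [0.6112 0.1302 0.1104] [0.6142 0.1386 0.1112]
265 [0.611  0.1305 0.117 ] [0.6147 0.1383 0.1157]
270 [0.611  0.1307 0.1227] [0.6146 0.1382 0.1215]
275 [0.6118 0.1304 0.1261] [0.6147 0.138  0.1266]
280 [0.6114 0.1307 0.132 ] [0.614  0.1382 0.1329]
```

View pics/s3.png

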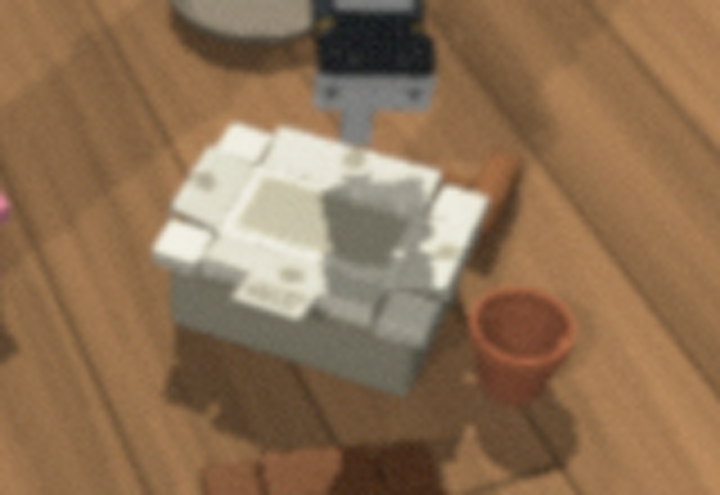

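Tips are now at z≈0.095–0.10, laterally over the mark (crop 354,160), moving down in step with the TCP and not yet touching.

arm_command --plan '[[[0,0,0.003],[0,0,0],1],[[0,0,0.003],[0,0,0],1],[[0,0,0.003],[0,0,0],1],[[0,0,0],[0,0,0],1]]'

```text
time: 5.08
ee_pos: [0.6222, 0.1307, 0.0618]
tcp_rot: [0.191, 0.982, -0.0, -0.0]
force: [0.3, 0.3, -1.1]
gripper_width: 0.0006
```

arm_command --plan '[[[0,0,0.002],[0,0,0],1],[[0,0,0.002],[0,0,0],1],[[0,0,0],[0,0,0],1]]'

```text
time: 5.33
ee_pos: [0.6224, 0.1308, 0.0582]
tcp_rot: [0.191, 0.982, -0.0, -0.0]
force: [-0.1, 0.5, 0.6]
gripper_width: 0.0002
```

arm_command --plan '[[[0,0,0.002],[0,0,0],1],[[0,0,0.002],[0,0,0],1],[[0,0,0],[0,0,0],1]]'

```text
time: 5.58
ee_pos: [0.6231, 0.1311, 0.0547]
tcp_rot: [0.191, 0.982, 0.0, 0.0]
force: [1.3, 0.9, 4.0]
gripper_width: 0.0003
```

arm_command --plan '[[[0,0,0.002],[0,0,0],1],[[0,0,0.002],[0,0,0],1],[[0,0,0],[0,0,0],1]]'

```text
time: 5.83
ee_pos: [0.6235, 0.1315, 0.0509]
tcp_rot: [0.191, 0.982, 0.001, 0.001]
force: [1.4, 0.9, 3.4]
gripper_width: 0.0003
```

arm_command --plan '[[[0,0,0.002],[0,0,0],1],[[0,0,0.001],[0,0,0],1],[[0,0,0],[0,0,0],1]]'

```text
time: 6.08
ee_pos: [0.6238, 0.1316, 0.049]
tcp_rot: [0.191, 0.982, 0.001, 0.001]
force: [-2.1, 1.1, 16.2]
gripper_width: 0.0005
```

arm_command --plan '[[[0,0,0.001],[0,0,0],1],[[0,0,0.001],[0,0,0],1],[[0,0,0],[0,0,0],1]]'

```text
time: 6.33
ee_pos: [0.624, 0.1316, 0.0485]
tcp_rot: [0.191, 0.982, 0.001, 0.001]
force: [-11.2, -0.1, 39.7]
gripper_width: 0.0004
```

Hard stop felt at TCP z≈0.0485. I'll retreat and check the flap.

arm_command --plan '[[[0,0,-0.003],[0,0,0],1],[[0,0,-0.005],[0,0,0],1],[[0,0,-0.01],[0,0,0],1],[[0,0,-0.01],[0,0,0],1],[[0,0,-0.01],[0,0,0],1],[[0,0,-0.01],[0,0,0],1],[[0,0,-0.01],[0,0,0],1],[[0,0,0],[0,0,0],1],[[0,0,0],[0,0,0],1]]'

```text
time: 7.08
ee_pos: [0.623, 0.131, 0.1042]
tcp_rot: [0.191, 0.982, 0.0, 0.0]
force: [0.2, -0.5, -1.1]
gripper_width: 0.0
```

```bash
cat >> h.py <<'E'
C=np.array([.5822,.0902]); A=np.radians(45.9)
def flaps(n='wrist'):
    "fit a plane height profile on each flap: angle from its slope outward, and edge height over the corners"
    p,d,K,T=shot(n); X=cloud(d,K,T).reshape(-1,3); X=X[(d.ravel()>0)&(X[:,2]>.06)&(X[:,2]<.095)]
    c,s=np.cos(A),np.sin(A); L=(X[:,:2]-C)@np.array([[c,-s],[s,c]])
    for name,ax,sg,w,h0 in(('opp',0,1,45,35),('tab',0,-1,45,35),('end1',1,1,22,60),('end2',1,-1,22,60)):
        o=sg*L[:,ax]*1000-h0; m=(abs(L[:,1-ax]*1000)<w)&(o>5)&(o<27)
        if m.sum()<60: print(name,'few',m.sum());continue
        f=np.polyfit(o[m],X[m,2]*1000,1); print(name,m.sum(),'slope %.3f'%f[0],'z@24 %.1f'%np.polyval(f,24))
    m=(abs(L[:,0])<.025)&(abs(L[:,1])<.05); print('mid z',np.median(X[m,2]),m.sum())
    return p
E
python3 - <<'E'
from h import *
s=manip.sense();print(s['ee_pos'],s['force'],s['time'])
save('w3',flaps());
E
```

```text
[0.62295707 0.13095044 0.10424434] [ 0.18374964 -0.50999402 -1.11250746] 7.0833
opp 3419 slope 0.007 z@24 74.5
tab 5276 slope 0.310 z@24 81.8
end1 2795 slope 0.250 z@24 80.5
end2 1993 slope 0.300 z@24 81.4
mid z 0.07512000575890387 10897
```

View pics/w3.png

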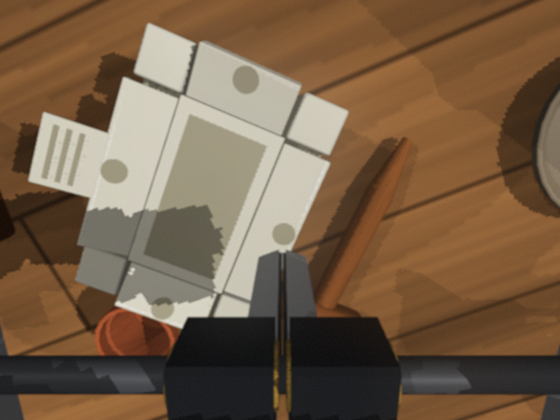

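The opposite section is shut: slope 0.007, z 74.5 mm, against about 0.25–0.31 for the other three. The tub hasn't moved, with the end mark at (246,80), tab mark (114,171) and end A (163,308). Next is the −y end.

arm_command --plan '[[[-0.018,-0.0285,0],[0,0,0],1],[[-0.018,-0.0285,0],[0,0,0],1],[[-0.018,-0.0285,0],[0,0,0],1],[[0,0,0],[0,0,0],1],[[0,0,0.012],[0,0,0],1],[[0,0,0.012],[0,0,0],1],[[0,0,0.01],[0,0,0],1],[[0,0,0.006],[0,0,0],1],[[0,0,0],[0,0,0],1]]'

```text
time: 7.88
ee_pos: [0.6392, 0.0322, 0.0612]
tcp_rot: [0.191, 0.982, -0.0, -0.002]
force: [-0.5, -0.2, -0.6]
gripper_width: 0.0005
```

arm_command --plan '[[[0,0,0.002],[0,0,0],1],[[0,0,0.002],[0,0,0],1],[[0,0,0.002],[0,0,0],1],[[0,0,0],[0,0,0],1]]'

```text
time: 8.22
ee_pos: [0.6409, 0.0314, 0.0578]
tcp_rot: [0.191, 0.982, 0.0, 0.0]
force: [-0.0, 0.6, 2.6]
gripper_width: 0.0007
```

arm_command --plan '[[[0,0,0.002],[0,0,0],1],[[0,0,0.002],[0,0,0],1],[[0,0,0.002],[0,0,0],1],[[0,0,0],[0,0,0],1]]'

```text
time: 8.55
ee_pos: [0.6417, 0.0308, 0.0522]
tcp_rot: [0.191, 0.982, 0.0, 0.001]
force: [1.3, -2.1, 3.8]
gripper_width: 0.0003
```

arm_command --plan '[[[0,0,0.002],[0,0,0],1],[[0,0,0.001],[0,0,0],1],[[0,0,0],[0,0,0],1]]'

```text
time: 8.8
ee_pos: [0.6419, 0.0306, 0.0494]
tcp_rot: [0.192, 0.981, 0.0, 0.001]
force: [2.3, -2.1, 4.2]
gripper_width: 0.0002
```

arm_command --plan '[[[0,0,0.001],[0,0,0],1],[[0,0,0.001],[0,0,0],1],[[0,0,0],[0,0,0],1]]'

```text
time: 9.05
ee_pos: [0.642, 0.0307, 0.0488]
tcp_rot: [0.192, 0.981, 0.0, 0.001]
force: [-3.8, -1.5, 25.5]
gripper_width: 0.0009
```

arm_command --plan '[[[0,0,-0.004],[0,0,0],1],[[0,0,-0.01],[0,0,0],1],[[0,0,-0.014],[0,0,0],1],[[0,0,-0.014],[0,0,0],1],[[0,0,-0.008],[0,0,0],1],[[0,0,0],[0,0,0],1],[[0.03,0.0125,0],[0,0,0],1],[[0.03,0.0125,0],[0,0,0],1],[[0.03,0.0125,0],[0,0,0],1],[[0.03,0.0125,0],[0,0,0],1],[[0.033,0.014,0],[0,0,0],1],[[0,0,0],[0,0,0],1]]'

```text
time: 10.05
ee_pos: [0.5181, 0.1529, 0.0957]
tcp_rot: [0.188, 0.982, 0.0, -0.002]
force: [2.1, 1.4, 0.4]
gripper_width: 0.0004
```

Run:
```python
from h import *
s=manip.sense();print(s['ee_pos'],s['force'],s['time'])
flaps('top')
print((R.from_quat(s['tcp_rot']).as_matrix().T@(np.array([.5235,.1487,.06])-s['ee_pos'])).round(4))
```

```text
[0.51805139 0.1529256  0.09574172] [2.06603709 1.39963441 0.3637362 ] 10.05
opp few 40
tab 102 slope 0.349 z@24 83.1
end1 few 0
end2 89 slope 0.084 z@24 75.9
mid z 0.07593601714182951 261
[-0.0067 -0.0019  0.0357]
```

arm_command --plan '[[[0,0,0],[0,0,0],1],[[0,0,0],[0,0,0],1]]'

```text
time: 10.27
ee_pos: [0.5233, 0.1473, 0.0964]
tcp_rot: [0.192, 0.981, -0.0, 0.0]
force: [0.5, -0.6, 0.0]
gripper_width: 0.0005
```

Run:
```python
from h import *
s=manip.sense();print(s['ee_pos'],s['force'],s['time'])
flaps()
print((R.from_quat(s['tcp_rot']).as_matrix().T@(np.array([.5235,.1487,.06])-s['ee_pos'])).round(4))
```

```text
[0.52329172 0.14729135 0.09642595] [ 0.46626822 -0.57470351  0.0229062 ] 10.2667
opp 306 slope -0.001 z@24 74.4
tab 3175 slope 0.306 z@24 81.8
end1 1370 slope 0.255 z@24 80.5
end2 few 0
mid z 0.07511026472120899 1510
[0.0003 0.0014 0.0364]
```

On the end mark. Pressing the +y end.

arm_command --plan '[[[0,0.001,0.012],[0,0,0],1],[[0,0,0.012],[0,0,0],1],[[0,0,0.009],[0,0,0],1],[[0,0,0.004],[0,0,0],1],[[0,0,0.002],[0,0,0],1],[[0,0,0.002],[0,0,0],1],[[0,0,0],[0,0,0],1]]'

```text
time: 10.9
ee_pos: [0.5231, 0.1486, 0.0554]
tcp_rot: [0.191, 0.982, -0.0, -0.0]
force: [-0.3, -0.3, 1.8]
gripper_width: 0.0001
```

arm_command --plan '[[[0,0,0.002],[0,0,0],1],[[0,0,0.002],[0,0,0],1],[[0,0,0.002],[0,0,0],1],[[0,0,0],[0,0,0],1]]'

```text
time: 11.23
ee_pos: [0.5231, 0.1492, 0.0497]
tcp_rot: [0.191, 0.982, 0.0, -0.0]
force: [-0.3, 0.3, 1.1]
gripper_width: 0.0008
```

arm_command --plan '[[[0,0,0.001],[0,0,0],1],[[0,0,0.001],[0,0,0],1],[[0,0,0],[0,0,0],1]]'

```text
time: 11.48
ee_pos: [0.5234, 0.1493, 0.0488]
tcp_rot: [0.191, 0.982, 0.001, 0.0]
force: [-8.7, -1.3, 24.1]
gripper_width: 0.0006
```

arm_command --plan '[[[0,0,0.001],[0,0,0],1],[[0,0,0],[0,0,0],1]]'

```text
time: 11.65
ee_pos: [0.5235, 0.1494, 0.0485]
tcp_rot: [0.191, 0.982, 0.001, 0.0]
force: [-13.8, -2.0, 37.3]
gripper_width: 0.0008
```

arm_command --plan '[[[0,0,-0.004],[0,0,0],1],[[0,0,-0.01],[0,0,0],1],[[0,0,-0.015],[0,0,0],1],[[0,0,-0.015],[0,0,0],1],[[0,0,-0.015],[0,0,0],1],[[-0.025,0.005,-0.01],[0,0,0],1],[[-0.025,0.005,0],[0,0,0],1],[[-0.025,0.005,0],[0,0,0],1],[[-0.025,0.005,0],[0,0,0],1],[[0,0,0],[0,0,0],1],[[0,0,0],[0,0,0],1],[[0,0,0],[0,0,0],1]]'

```text
time: 12.65
ee_pos: [0.623, 0.1299, 0.1156]
tcp_rot: [0.191, 0.982, -0.0, -0.0]
force: [-0.9, 0.5, 0.3]
gripper_width: 0.0003
```

Run:
```python
from h import *
s=manip.sense();print(s['ee_pos'],s['force'],s['time'])
save('w4',flaps())
print((R.from_quat(s['tcp_rot']).as_matrix().T@(np.array([.542,.0492,.06])-s['ee_pos'])).round(4))
```

```text
[0.62302652 0.12988728 0.11563271] [-0.89398795  0.52527888  0.27838536] 12.65
opp 3253 slope 0.005 z@24 74.5
tab 4794 slope 0.313 z@24 81.8
end1 2454 slope 0.002 z@24 74.5
end2 1529 slope 0.003 z@24 74.4
mid z 0.07512816373568879 10005
[ 0.0448 -0.1052  0.0557]
```

View pics/w4.png

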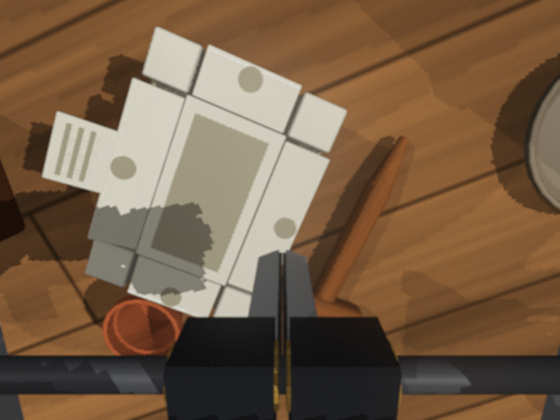

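Opp and both ends are flush (slopes ≤0.005), and only the tab section is up, its mark at (123,167). Pressing the tab section last.

arm_command --plan '[[[0.015,-0.035,0],[0,0,0],1],[[0.015,-0.035,0],[0,0,0],1],[[0.015,-0.035,0],[0,0,0],1],[[0,0,0],[0,0,0],1],[[0,0,0],[0,0,0],1],[[0,0,0.014],[0,0,0],1],[[0,0,0.014],[0,0,0],1],[[0,0,0.014],[0,0,0],1],[[0,0,0.01],[0,0,0],1],[[0,0,0],[0,0,0],1],[[0,0,0],[0,0,0],1]]'

```text
time: 13.62
ee_pos: [0.5422, 0.05, 0.0635]
tcp_rot: [0.191, 0.982, -0.0, -0.0]
force: [0.5, -1.4, 0.3]
gripper_width: 0.0003
```

arm_command --plan '[[[0,0,0.002],[0,0,0],1],[[0,0,0.002],[0,0,0],1],[[0,0,0.002],[0,0,0],1],[[0,0,0],[0,0,0],1]]'

```text
time: 13.95
ee_pos: [0.5424, 0.0496, 0.0576]
tcp_rot: [0.191, 0.982, 0.0, 0.0]
force: [0.2, -0.3, 0.4]
gripper_width: 0.0004
```

arm_command --plan '[[[0,0,0.002],[0,0,0],1],[[0,0,0.002],[0,0,0],1],[[0,0,0.002],[0,0,0],1],[[0,0,0],[0,0,0],1]]'

```text
time: 14.28
ee_pos: [0.5423, 0.0492, 0.0517]
tcp_rot: [0.191, 0.982, -0.0, 0.0]
force: [-1.1, -1.4, 3.0]
gripper_width: 0.0006
```

arm_command --plan '[[[0,0,0.002],[0,0,0],1],[[0,0,0.001],[0,0,0],1],[[0,0,0.001],[0,0,0],1],[[0,0,0],[0,0,0],1]]'

```text
time: 14.62
ee_pos: [0.5424, 0.049, 0.0488]
tcp_rot: [0.192, 0.981, 0.0, 0.0]
force: [-9.2, -2.9, 26.1]
gripper_width: 0.0007
```

arm_command --plan '[[[0,0,0.001],[0,0,0],1],[[0,0,0],[0,0,0],1],[[0,0,-0.004],[0,0,0],1],[[0,0,-0.01],[0,0,0],1],[[0,0,-0.015],[0,0,0],1],[[0,0,-0.015],[0,0,0],1],[[0,0,-0.015],[0,0,0],1],[[-0.015,0.035,-0.01],[0,0,0],1],[[-0.015,0.035,0],[0,0,0],1],[[-0.015,0.035,0],[0,0,0],1],[[0,0,0],[0,0,0],1],[[0,0,0],[0,0,0],1]]'

```text
time: 15.62
ee_pos: [0.624, 0.1316, 0.1153]
tcp_rot: [0.19, 0.982, -0.0, -0.0]
force: [-0.2, -0.7, -1.1]
gripper_width: 0.0006
```

Run:
```python
from h import *
s=manip.sense();print(s['ee_pos'],s['force'],s['time'])
flaps(); p,*_=shot('top'); save('top2',p)
```

```text
[0.62397326 0.13161472 0.11531906] [-0.16171957 -0.69810338 -1.05468037] 15.6167
opp 3335 slope 0.006 z@24 74.5
tab 4219 slope -0.003 z@24 74.4
end1 2459 slope 0.008 z@24 74.6
end2 1532 slope 0.007 z@24 74.4
mid z 0.0751152275379953 10042
```

View pics/top2.png

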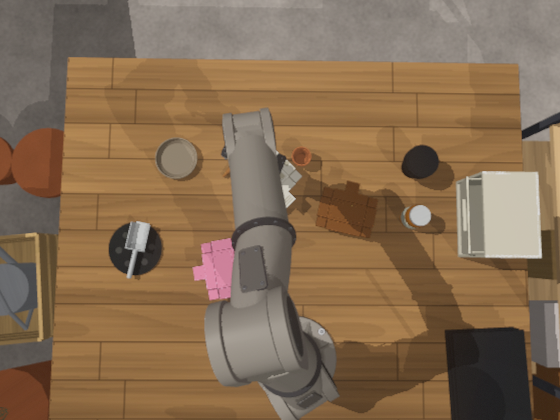

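All four are flush. The other things stand where they were: saucer (177,158), pot (302,157), jar (418,216), scoop (138,235), pot stack (421,162). The arm is clear, so I'll hand in.

```bash
python3 -c "
from workcell import manip
print(manip.sign_off())"
```

```text
the job is handed in; nothing more can be done
None
```

I pressed the four rim sections of the pale tub shut in the required order: opposite the tab, the −y end, the +y end, then the pull-tab section. Each was pressed to its hard stop, with about 25–40 N on the wrist. The job was handed in at about 16 s.

**Last checks:** the wrist depth camera gave slopes of 0.003 to 0.008 in size for all four sections, so all are flush (limit 0.06 rad). The tub had not visibly moved. The clay pot, saucer, scoop, jar and pot stack were where they started. The arm was clear, with no contact force.

**What disagreed or could not be checked:**
- **Fingertips:** with the gripper shut they sat about 25–30 mm behind the TCP, not the stated 14 mm ahead. Both cameras and the contact force agreed on this, so I pressed by force rather than by height.
- **Top camera:** it gave the −y end a coarse slope of 0.084, but the closer wrist view put it at 0.003 to 0.007.
- **Dibber:** the arm hid it in the final top view. It was in place in the wrist view before the last press.

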